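Check the chip scuttle with a surface thermometer

TASK

Before the party chips go out, check that the chip scuttle is hot: take the yellow surface thermometer from its dock, set its sprung copper foot square on the plain round patch of the sloping plate under the heat lamp, and keep it pressed there lightly and still for a good two seconds, the spring about half in. Then lay the thermometer gently back in its dock the way it was and let go. The scuttle is hot, so keep the arm and gripper off it, and leave the things standing about where they are.

Things in the scene. Friction and masses are not known exactly. Their poses are not given: they have to be found in the camera images.
- thermometer: Right-angle surface thermometer, 0.18 to 0.26 kg. Yellow box handle 130 long (x), 30 wide (y), 30 high (z); origin: middle of the handle's underside; z up when docked, +x to the probe. A 9 mm steel neck leaves the front end (x = 65, z = 15), runs forward and bends straight down at x = 115 to the sprung copper foot. Balance point about x = 12, z = 13.
- tip (a point): Centre of the foot's flat face (copper disc, 22 diameter, facing -z) with its spring relaxed: (115, 0, -42) mm in the thermometer's frame, same axes; it does not follow the spring. The foot slides in along z: 1.5 N to start it, then 1.5 N more per mm; it bottoms after 6 mm (10.5 N) and is hard from there. A good reading is 3 to 8 N.
- handle_grip (a point): Where to grip: on the handle's axis at (31, 0, 15) mm in the thermometer's frame, same axes. The handle is 30 wide here, along y. In the dock this part of the handle is free: 46 mm of it lies between the saddles, with 43 mm of air below it.
- dock: Grey dock fixed to the table, base 160 x 64 x 12; origin: middle of its underside, z up, +x the end over which the probe hangs. Two saddles 44 wide, floors 55 above the table, side walls 11 high and 36 apart inside: a rear one (x = -72 to 8) with an end wall 12 high, a front one (x = 54 to 74) with an end lip 6 high under the neck. Between them it is open down to the base.
- home (a point): Where the thermometer's origin belongs in the dock: (0, 0, 55) mm in the dock's frame, same axes as the dock. At home the handle rests on both saddle floors, axes along the dock's, with 3 mm of play each way, and the foot hangs free, 13 mm above the table, in front of the dock.
- scuttle: Stainless chip scuttle, fixed, 410 deep (x), 360 wide (y), 470 high; origin: middle of its underside, z up, open front to its -x. Pan floor 32 high behind a 106 high front lip; behind it a perforated plate slopes up 35 degrees from x = -60, z = 52 to x = 161, z = 207, between side cheeks at y = +-178 that stand up to 50 above the plate; back panel from x = 180, 240 high.
- patch (a point): Middle of the plain round patch (52 diameter, darker grey) of the sloping plate as drawn: (55, 0, 132) mm in the scuttle's frame. x runs uphill, y as the scuttle's, z square out of the plate. The plate is a lift-out sheet on adjustable pegs: its surface is parallel to this but lies 0 to 15 mm farther out along z, different each time and unmeasured: feel for it. It does not give.
- lamp (a point): Middle of the lower front edge of the heat lamp hood, at (45, 0, 424) mm in the scuttle's frame, axes as the scuttle's. The hood is 340 wide (y), reaches 160 back (+x) from here to the two rear posts, and is 46 high: it hangs over the patch, so the arm cannot come straight down.
- scoop: Aluminium chip scoop lying loose in the scuttle's pan in front of the slope, 100 x 210 x 35, origin on its underside. Leave alone.
- cups: Stack of white paper cups, 78 in diameter, 155 high, standing; origin at the middle of its underside. It may stand where the dock stood in another run. Leave alone.
- ketchup: Red sauce bottle, 60 in diameter, 170 high, origin under its middle. Leave alone.
- mustard: Yellow sauce bottle, 60 in diameter, 170 high, origin under its middle. Leave alone.
- plates: Stack of party plates, 180 in diameter, 30 high, origin under its middle. Leave alone.
- shaker: Steel salt shaker, 48 in diameter, 88 high, origin under its middle. Leave alone.
- chip_box: Pink and white striped empty chip box, 100 x 70 x 110, origin under its middle. Leave alone.
Not all that is in view belongs to the job. Leave any blue look-alike of the thermometer alone.

How it is judged:
On the way:
1. foot on the patch: centre within 12 mm of its middle each way, square within 8 degrees, pressed with 3 to 8 N and still (under 20 mm/s) for 2 s without a break (x of tip in the frame of patch between -0.012 and 0.012 m and y of tip in the frame of patch between -0.012 and 0.012 m and angle between the z axis of tip and the z axis of patch, either way round below 0.14 rad and contact force between thermometer and scuttle between 3 and 8 N and linear speed of thermometer below 0.02 m/s), for 2 s.
At the end, for the whole second after the job is handed in: The thermometer lies at rest and let go in both saddles of its dock, probe over the front end: origin within 6 mm (x), 5 mm (y) and 3 mm (z) of home in the dock's frame, upright within 3.4 degrees (x of thermometer in the frame of dock between -0.006 and 0.006 m and y of thermometer in the frame of dock between -0.005 and 0.005 m and z of thermometer in the frame of dock between 0.052 and 0.058 m and x of tip in the frame of dock above 0.1 m and angle between thermometer's own z axis and vertical below 0.06 rad and linear speed of thermometer below 0.01 m/s and contact force between the fingers and thermometer below 0.05 N); the robot touches nothing.
It fails at once if thermometer rammed into the scuttle (over 20 N) (contact force between thermometer and scuttle above 20 N).
It fails at once if arm or gripper touches the hot scuttle (over 1 N) (contact force between any of the arm, the fingers and scuttle above 1 N).
It fails at once if thermometer dropped (moving over 0.35 m/s with no finger on it) (contact force between the fingers and thermometer below 0.05 N and linear speed of thermometer above 0.35 m/s).
It fails at once if a bystander moved by over 25 mm (distance of any of scoop, cups, ketchup, mustard, plates, shaker, chip_box from where it was at the start of the episode above 0.025 m).
It also fails if it takes over 64 s, if anything falls off the work surface, if the arm or the gripper's body presses on something with over 40 N, if the wrist force passes 120 N, or if a joint passes its speed limit or range.

ROBOT

A 6-joint arm with a two-finger parallel gripper is mounted at the origin on the work surface. World frame = base frame: x ahead of the robot, y to its left, z up, the work surface at z = 0. Lengths are in m, angles in rad, forces in N, time in s.
With the tool pointing down it reaches from about 0.35 to 0.775 m from the base axis. Payload 7.3 kg.
Tool frame: the origin (TCP) lies at the very end of the fingers, on their centre line; the grasp point (between the pads) lies 19 mm behind it; z points along the fingers, y is the line along which they close (so a half turn about z gives the same grasp; the last joint's range is limited). The gripper opens to 92 mm and grips with 3 to 60 N. Pads are 19 mm wide; open, the fingers measure 130 mm over their backs; the gripper's body (75 mm by 190 mm) begins 47 mm behind the grasp point.
Start: joints at [1.032, 0.342, 1.524, -0, 1.275, -0.146], TCP at [0.201, 0.485, 0.227] pointing down, gripper open.
Joint ranges: [-2.53, 2.53], [-0.77, 2.02], [0.04, 2.7], [-1, 4.14], [0.28, 2.66], [-3.11, 3.11]. Speed limits (rad/s): [2.57, 2.57, 3.14, 3.14, 3.14, 3.14].

INTERFACE

Orientations are given as [roll, pitch, yaw] about the fixed x, y, z axes, in that order (R = Rz(yaw) Ry(pitch) Rx(roll)).
In Python, from cell import telemetry, eyes, job gives the robot as it stands.
- The arm moves only by the tool apply_moves, never from a script. Its arguments are lists of equal length, an entry for each row: "delta_pos": the shift along the world's x, y, z each as a share of 0.4 m, from -1 to 1, a list of three; "dr": the turn, a rotation vector about the world's x, y, z each as a share of 0.5 rad, from -1 to 1, a list of three; "jaw": the opening, from 0 (shut) to 1 (fully open). A call has 1 to 8 rows; each row is the pose to reach, as a shift and turn from the pose commanded when the call began; what a row does not reach only later rows make up. A row lasts 1/12 s, in which the tool goes at most 41.7 mm and 7.16 degrees, less where a joint would pass 70% of its speed; a pose out of reach is approached as far as the arm can. A call with a number of a shift or a turn outside -1 to 1 is refused whole. A call with a gripper value outside its range is refused whole. The fingers move at their own pace and stop on an object; "force" is the grip in N (left out, the last holds). Time passes only in rows, so rows that repeat a pose let the fingers close. It gives the time, the measured TCP pose, the force, the opening and the grip force at its end, in the units of the state.
- telemetry.observe(): the state, without advancing time (a new reading comes with each control period).
- eyes.read_camera(name): name is "scene" or "side" or "wrist"; returns the picture (480x640x3 uint8, red, green, blue); there is no depth.
- eyes.camera_model(name): a dict with "vertical_fov" (degrees; the focal length in pixels is half the picture's height over the tangent of half this angle, whatever the lens; pixels are square), "cx", "cy" (the principal point, pixels), "rvec" (rotation vector, rad) and "tvec" (3), from world to camera coordinates, as OpenCV has them; the wrist camera has in their place "hand_eye" (4x4, takes a point from camera to tool coordinates, whose origin is the TCP and whose axes are the flange's). Camera axes: x right, y down, z forward; pixel columns grow to the right and rows downward; lengths in m; the calibration is good to about 2 mm. A picture is of the moment at which its call begins: read the wrist's pose just before it. camera_model takes no time and is no camera call.
- job.hand_in(): hands the job in; it is judged then, once.
The state is a dict: "time": time; "qpos": joint angles; "qvel": joint speeds; "joint_efforts": joint torques, N m; "tool_pos": TCP position; "tool_rot": TCP orientation; "contact_force": force on the tool from outside, world axes, zero at the start; "torque": the same for the moment, N m; "opening": finger opening in m; "grip_force": force on a finger pad.
Only numpy, scipy, OpenCV 4.12 (cv2) and the standard library are available. Lean on these libraries where they do the work, as an engineer would, in place of code of your own. Each camera call takes 0.05 s, during which the arm holds its last target. There are 200 camera calls.

## Working session

There is one attempt and no reset: what is moved stays moved. The work goes in short steps, Python scripts to look and compute and a tool call to move; the robot and the scene stay as the last step left them, time stands still between calls to the robot, and variables do not carry over. Pictures are saved under pics/ and viewed, at most 13 in all, crops included, and the job is handed in when it is done.

Besides the shell and the picture viewer there is one more tool, called after "Request:" as name(argument=value, ...), one argument or row to a line, values as JSON. apply_moves: Moves the arm, as the interface text tells. Its arguments: {"type":"object","properties":{"delta_pos":{"type":"array"},"dr":{"type":"array"},"jaw":{"type":"array"},"force":{"type":"number"}},"required":["delta_pos","dr","jaw"]}

```bash
mkdir -p pics; ls; python3 - <<'E'
from cell import telemetry, eyes, job
import cv2,json
for n in ("scene","side"):
    cv2.imwrite(f"pics/{n}0.png",eyes.read_camera(n)[:,:,::-1])
for n in ("scene","side","wrist"): print(n,eyes.camera_model(n))
print(telemetry.observe())
E
```

```text
pics
scene {'vertical_fov': 49.723364744499484, 'cx': 325.7592743307233, 'cy': 253.5158940441992, 'rvec': array([ 1.73530532,  1.57007611, -0.80934471]), 'tvec': array([-0.03632244, -0.11262095,  2.205979  ])}
side {'vertical_fov': 48.563458387421726, 'cx': 325.2704864932722, 'cy': 248.34562151754804, 'rvec': array([ 2.06605054, -0.25097249,  0.16554521]), 'tvec': array([-0.49547671,  0.25412228,  1.60308952])}
wrist {'vertical_fov': 70.11593230799608, 'cx': 319.51039160929224, 'cy': 234.46655332546047, 'hand_eye': array([[ 3.71636977e-04, -9.56458142e-01, -2.91869294e-01,
         8.00404080e-02],
       [ 9.99999796e-01,  2.03801457e-04,  6.05439978e-04,
        -1.51798142e-03],
       [-5.19594609e-04, -2.91869459e-01,  9.56458022e-01,
        -1.59384931e-01],
       [ 0.00000000e+00,  0.00000000e+00,  0.00000000e+00,
         1.00000000e+00]])}
{'time': 0.1, 'qpos': array([ 1.03198207e+00,  3.42632382e-01,  1.52490732e+00, -1.25249395e-05,
        1.27542221e+00, -1.46016584e-01]), 'qvel': array([ 6.54698484e-05, -2.51439408e-03, -1.75633895e-03, -2.43248257e-04,
       -1.94639334e-03,  4.46803442e-04]), 'joint_efforts': array([ 1.33533573e-03, -4.32005167e+01, -2.44693208e+01,  7.18994904e-02,
        5.26806596e-02, -4.16018929e-05]), 'tool_pos': array([0.20075866, 0.4847045 , 0.22613014]), 'tool_rot': array([-3.14023622e+00, -1.87375430e-04,  2.74879851e+00]), 'contact_force': array([ 0.00088395, -0.35955748,  0.6411367 ]), 'torque': array([-0.00881975, -0.01389423, -0.05992931]), 'grip_force': 0.0, 'opening': 0.09190330922202855}
```

View pics/scene0.png

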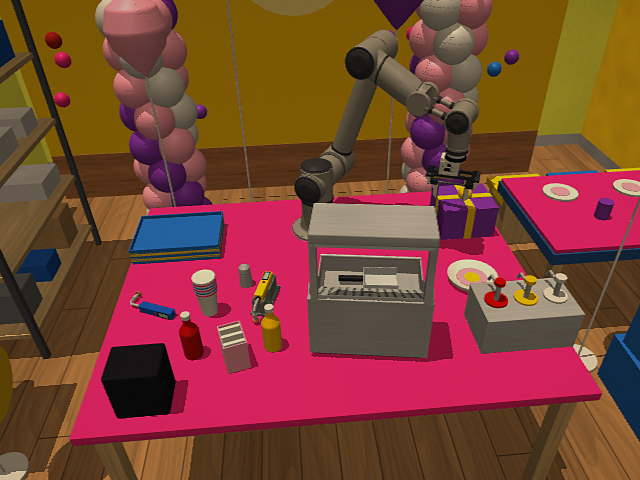

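View pics/side0.png

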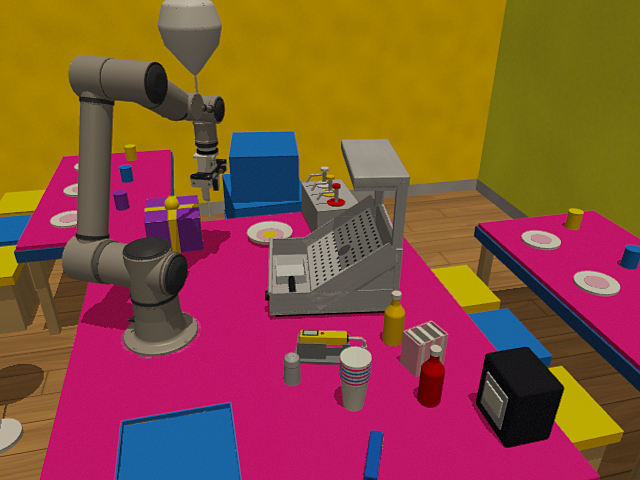

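Scene view: the yellow thermometer sits in its grey dock at about (264,290). Look-alikes are the blue thermometer at (155,310) and the yellow mustard bottle at (272,330). Side view: yellow thermometer at (325,337) with the probe to the right, blue one at (373,455), mustard at (395,320), patch at about (345,250). I choose the yellow one in the dock.

```bash
cat > h.py <<'E'
import numpy as np, cv2
from scipy.spatial.transform import Rotation as R
from cell import telemetry, eyes, job
def cam(n, st=None):
    m=eyes.camera_model(n); f=240/np.tan(np.radians(m["vertical_fov"])/2)
    K=np.array([[f,0,m["cx"]],[0,f,m["cy"]],[0,0,1]])
    if n=="wrist":
        st=st or telemetry.observe()
        T=np.eye(4);T[:3,:3]=R.from_euler("xyz",st["tool_rot"]).as_matrix();T[:3,3]=st["tool_pos"]
        T=T@m["hand_eye"]; return K,T[:3,:3].T,-T[:3,:3].T@T[:3,3]
    return K,R.from_rotvec(m["rvec"]).as_matrix(),np.array(m["tvec"])
def ray(c,px):
    K,Rm,t=c; d=Rm.T@np.linalg.inv(K)@np.array([px[0],px[1],1.]); return -Rm.T@t,d/np.linalg.norm(d)
def onz(c,px,z):
    o,d=ray(c,px); return o+d*(z-o[2])/d[2]
def two(c1,p1,c2,p2):
    o1,d1=ray(c1,p1);o2,d2=ray(c2,p2)
    s=np.linalg.lstsq(np.c_[d1,-d2],o2-o1,rcond=None)[0]
    a,b=o1+s[0]*d1,o2+s[1]*d2; return (a+b)/2,np.linalg.norm(a-b)
def proj(c,P):
    K,Rm,t=c; q=(Rm@np.atleast_2d(P).T).T+t; q=q@K.T; return q[:,:2]/q[:,2:]
def yellow(im,lo=(20,150,90),hi=(34,255,255)):
    return cv2.inRange(cv2.cvtColor(im,cv2.COLOR_RGB2HSV),lo,hi)
E
python3 - <<'E'
from h import *
a=cv2.imread("pics/scene0.png");b=cv2.imread("pics/side0.png")
cs,cd=cam("scene"),cam("side")
A=cv2.resize(a[250:350,225:305],None,fx=5,fy=5,interpolation=2)
B=cv2.resize(b[310:385,280:380],None,fx=5,fy=5,interpolation=2) 
C=cv2.resize(b[190:320,255:415],None,fx=3,fy=3,interpolation=2)
cv2.imwrite("pics/cropA.png",np.hstack([A[:375],np.zeros((375,0,3),np.uint8)])) 
out=np.zeros((600,800,3),np.uint8)
out[:500,:400]=A; h=cv2.resize(B,(400,300)); out[:300,400:]=h; out[300:,400:769]=cv2.resize(C,(369,300)); cv2.imwrite("pics/crops.png",out)
for n,c,p in(("th scene",cs,(265,285)),("th side",cd,(325,333))): print(n,onz(c,p,.085))
E
```

```text
th scene [ 0.46275234 -0.21291454  0.085     ]
th side [ 0.45323376 -0.22074311  0.085     ]
```

View pics/crops.png

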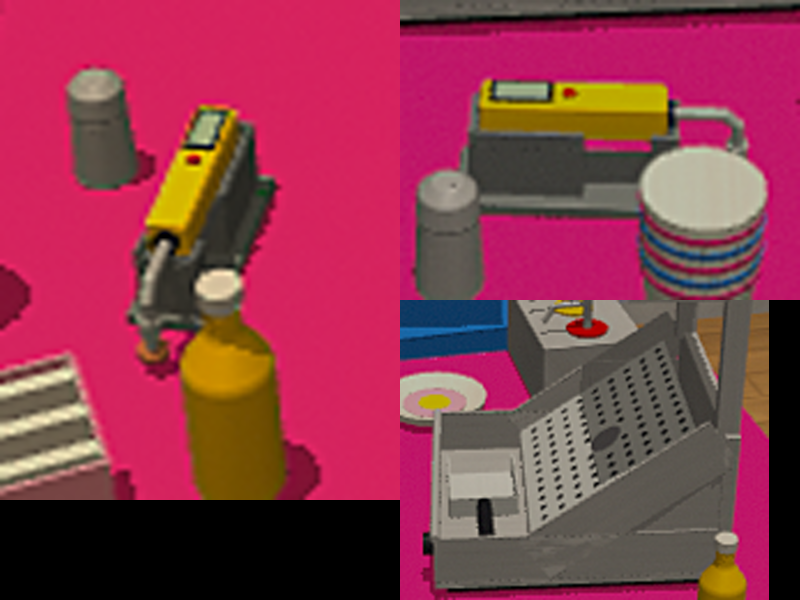

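Crops: the chosen item is a yellow box handle with display, steel neck and copper foot in the grey dock, probe towards +x, with mustard near its foot. The patch is a dark disc at about side pixel (344,249). Next I measure the scuttle from its hood and base corners.

```bash
python3 - <<'E'
from h import *
a=cv2.imread("pics/scene0.png");b=cv2.imread("pics/side0.png")
cs,cd=cam("scene"),cam("side")
out=np.zeros((600,800,3),np.uint8)
out[:,:400]=cv2.resize(a[195:420,300:450],(400,600),interpolation=2)
out[:,400:]=cv2.resize(b[130:325,260:420],(400,488),interpolation=2)[:488] if 0 else 0
h=cv2.resize(b[130:325,260:420],(400,488),interpolation=2); out[:488,400:]=h
cv2.imwrite("pics/hood.png",out)
for z in(.135,.14,.145):print(onz(cd,(344.3,249.4),z))
E
```

```text
[0.6112133  0.13962764 0.135     ]
[0.6085785  0.13102742 0.14      ]
[0.6059437  0.12242719 0.145     ]
```

View pics/hood.png

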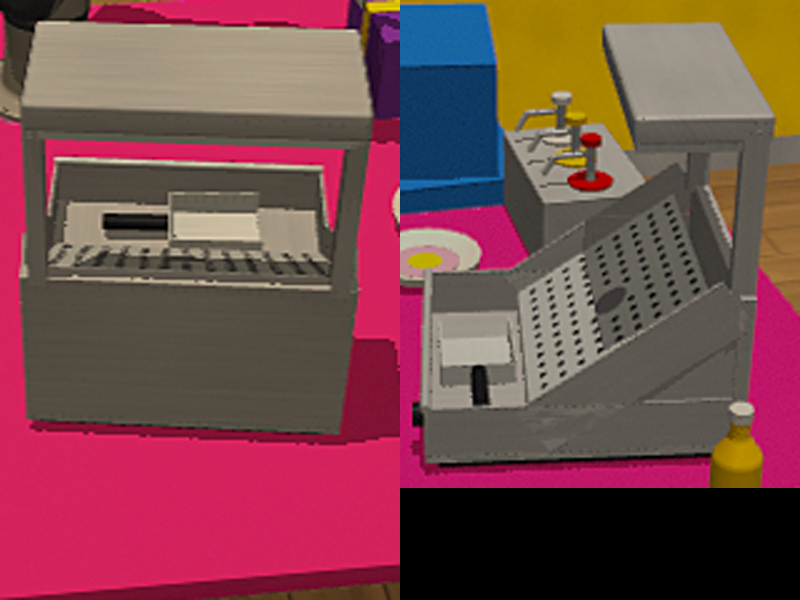

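```bash
cat >> h.py <<'E'
def fit2(local,world):
    L=np.array(local)[:,:2];W=np.array(world)[:,:2];l0,w0=L.mean(0),W.mean(0)
    H=(L-l0).T@(W-w0); yaw=np.arctan2(H[0,1]-H[1,0],H[0,0]+H[1,1]); c,s=np.cos(yaw),np.sin(yaw)
    t=w0-np.array([[c,-s],[s,c]])@l0; res=W-((np.array([[c,-s],[s,c]])@L.T).T+t); return yaw,t,res
E
python3 - <<'E'
from h import *
np.set_printoptions(precision=4,suppress=True)
cs,cd=cam("scene"),cam("side")
S=lambda u,v:(300+u/2.667-.3,195+v/2.667-.3)
D=lambda u,v:(260+(u-400)/2.5-.3,130+v/2.5-.3)
L=[(.045,-.17),(.045,.17),(.205,.17),(.205,-.17)]
W=[onz(cs,S(*p),.47) for p in((38,22),(357,30),(371,118),(22,110))]
print(W,*fit2(L,W))
W2=[onz(cd,D(*p),.47) for p in((603,25),(727,25),(773,120))]
L2=[(.045,.17),(.205,.17),(.205,-.17)]
print(W2,*fit2(L2,W2))
W3=[onz(cs,S(25,418),0),onz(cs,S(342,433),0),onz(cd,D(428,462),0)]
L3=[(.205,-.18),(.205,.18),(-.205,-.18)];print(W3,*fit2(L3,W3))
# thermometer handle top corners scene crop A (5x, origin 225,250), side crop (4x, origin 280,310)
A=lambda u,v:(225+u/5,250+v/5)
W4=[onz(cs,A(*p),.085) for p in((200,105),(238,112),(189,237),(149,228))]
L4=[(-.065,-.015),(-.065,.015),(.065,.015),(.065,-.015)];print(W4,*fit2(L4,W4))
E
```

```text
[array([ 0.5825, -0.0416,  0.47  ]), array([0.6384, 0.2861, 0.47  ]), array([0.7954, 0.2585, 0.47  ]), array([ 0.7436, -0.0687,  0.47  ])] -0.16424555096867244 [0.5666 0.129 ] [[-0.0007  0.0045]
 [-0.0005 -0.0032]
 [-0.0013 -0.0047]
 [ 0.0025  0.0035]]
[array([0.6295, 0.28  , 0.47  ]), array([0.7902, 0.2459, 0.47  ]), array([ 0.72  , -0.0872,  0.47  ])] -0.20316832909149343 [0.5533 0.1213] [[-0.0021  0.0012]
 [ 0.0019 -0.0006]
 [ 0.0002 -0.0006]]
[array([ 0.7037, -0.0807,  0.    ]), array([0.7667, 0.2855, 0.    ]), array([0.3369, 0.0153, 0.    ])] -0.1883516424330607 [0.5465 0.1451] [[-0.0105 -0.0106]
 [-0.0149  0.002 ]
 [ 0.0254  0.0086]]
[array([ 0.3854, -0.2132,  0.085 ]), array([ 0.3964, -0.1864,  0.085 ]), array([ 0.5262, -0.22  ,  0.085 ]), array([ 0.5141, -0.2467,  0.085 ])] -0.26133924870157754 [ 0.4555 -0.2166] [[-0.0035  0.0011]
 [-0.0002 -0.0011]
 [ 0.004  -0.0011]
 [-0.0003  0.0012]]
```

Scuttle is at about (0.56,0.125) with yaw -0.18, and the thermometer at (0.456,-0.217) with yaw -0.26. I now swing round in front of the scuttle to above the dock.

Request:
apply_moves(
  delta_pos=[
    [0.15,-0.2,0.3],
    [0.3,-0.35,0.3],
    [0.3,-0.4,0.3],
    [0.3,-0.4,0.3],
  ],
  dr=[
    [0,0,-0.25],
    [0,0,-0.5],
    [0,0,-0.75],
    [0,0,-1],
  ],
  jaw=[1,1,1,1],
)

```text
time: 0.43
tool_pos: [0.2849, 0.3744, 0.3165]
tool_rot: [-3.141, 0.0, 2.244]
contact_force: [0.7, -0.6, 0.3]
opening: 0.0919
grip_force: 0.0
```

Request:
apply_moves(
  delta_pos=[
    [0.03,-0.15,0],
    [0.06,-0.3,0],
    [0.08,-0.4,0],
    [0.1,-0.45,0],
  ],
  dr=[
    [0,0,-0.25],
    [0,0,-0.5],
    [0,0,-0.75],
    [0,0,-1],
  ],
  jaw=[1,1,1,1],
)

```text
time: 0.77
tool_pos: [0.3193, 0.211, 0.3158]
tool_rot: [-3.141, 0.0, 1.743]
contact_force: [0.8, -0.7, -0.3]
opening: 0.0921
grip_force: 0.0
```

Request:
apply_moves(
  delta_pos=[
    [0.02,-0.1,0],
    [0.03,-0.2,0],
    [0.04,-0.3,0],
    [0.05,-0.38,0],
  ],
  dr=[
    [0,0,-0.25],
    [0,0,-0.5],
    [0,0,-0.75],
    [0,0,-1],
  ],
  jaw=[1,1,1,1],
)

```text
time: 1.1
tool_pos: [0.3394, 0.0585, 0.3158]
tool_rot: [3.141, 0.001, 1.242]
contact_force: [0.7, 1.0, 0.8]
opening: 0.0919
grip_force: 0.0
```

Request:
apply_moves(
  delta_pos=[
    [0.03,-0.08,0],
    [0.06,-0.16,0],
    [0.09,-0.24,0],
    [0.12,-0.3,0],
  ],
  dr=[
    [0,0,-0.25],
    [0,0,-0.5],
    [0,0,-0.75],
    [0,0,-1],
  ],
  jaw=[1,1,1,1],
)

```text
time: 1.43
tool_pos: [0.3879, -0.0615, 0.3158]
tool_rot: [3.141, 0.0, 0.741]
contact_force: [0.6, 0.4, 0.6]
opening: 0.092
grip_force: 0.0
```

Request:
apply_moves(
  delta_pos=[
    [0.03,-0.06,-0.02],
    [0.07,-0.12,-0.05],
    [0.1,-0.18,-0.08],
    [0.14,-0.25,-0.1],
  ],
  dr=[
    [0,0,-0.25],
    [0,0,-0.5],
    [0,0,-0.75],
    [0,0,-1],
  ],
  jaw=[1,1,1,1],
)

```text
time: 1.77
tool_pos: [0.4435, -0.1598, 0.2746]
tool_rot: [-3.14, 0.002, 0.243]
contact_force: [1.0, 0.3, 0.6]
opening: 0.0919
grip_force: 0.0
```

Request:
apply_moves(
  delta_pos=[
    [0,0,0],
    [0,0,0],
    [0,0,0],
    [0,0,0],
    [0,0,0],
    [0,0,0],
  ],
  dr=[
    [0,0,-0.25],
    [0,0,-0.5],
    [0,0,-0.75],
    [0,0,-1],
    [0,0,-1],
    [0,0,-1],
  ],
  jaw=[1,1,1,1,1,1],
)

```text
time: 2.27
tool_pos: [0.4438, -0.1591, 0.2757]
tool_rot: [-3.142, 0.001, -0.247]
contact_force: [-0.3, -0.1, -0.0]
opening: 0.0918
grip_force: 0.0
```

Request:
apply_moves(
  delta_pos=[
    [0.05,-0.08,0],
    [0.1,-0.16,0],
    [0.1,-0.16,0],
    [0.1,-0.16,0],
    [0.1,-0.16,0],
  ],
  dr=[
    [0,0,0],
    [0,0,0],
    [0,0,0],
    [0,0,0],
    [0,0,0],
  ],
  jaw=[1,1,1,1,1],
)

```text
time: 2.68
tool_pos: [0.4835, -0.2227, 0.2755]
tool_rot: [-3.141, 0.001, -0.249]
contact_force: [-0.5, -0.2, 0.1]
opening: 0.092
grip_force: 0.0
```

```bash
cat > meas.py <<'E'
from h import *
import sys
np.set_printoptions(precision=4,suppress=True)
st=telemetry.observe(); im=eyes.read_camera("wrist"); cv2.imwrite(sys.argv[1],im[:,:,::-1])
c=cam("wrist",st); m=yellow(im); cs,_=cv2.findContours(m,0,2)
g=max(cs,key=cv2.contourArea); g=cv2.convexHull(g); r=cv2.minAreaRect(g); b=cv2.boxPoints(r)
print(cv2.contourArea(g),r); W=[onz(c,p,.085) for p in b]; print(np.array(W))
print(st["tool_pos"],st["tool_rot"],st["contact_force"])
E
python3 meas.py pics/w1.png
```

```text
2969.5 ((327.043212890625, 238.4869384765625), (27.18890380859375, 113.66789245605469), 1.6365771293640137)
[[ 0.3879 -0.1906  0.085 ]
 [ 0.5112 -0.2262  0.085 ]
 [ 0.5036 -0.2529  0.085 ]
 [ 0.3794 -0.2202  0.085 ]]
[ 0.4835 -0.2227  0.2755] [-3.141   0.0014 -0.2491] [-0.5298 -0.235   0.0708]
```

View pics/w1.png

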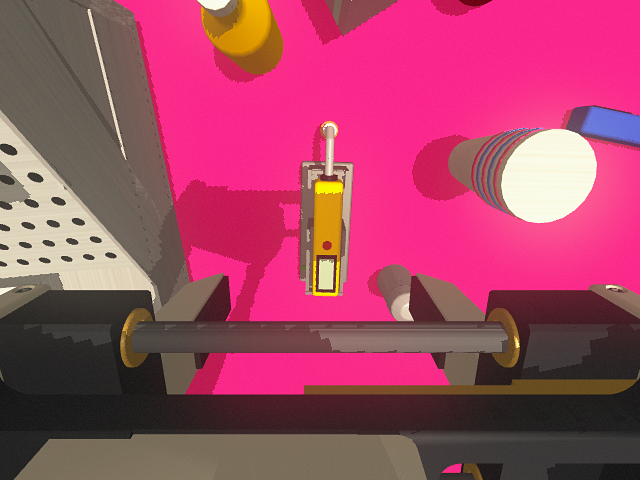

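The wrist view shows the docked thermometer: handle (327,181) to (327,296), foot at (330,130). Cups are at (540,170), shaker at (395,290) and mustard at (240,40). I cross-check with the foot and with the side view.

```bash
python3 - <<'E'
from h import *
np.set_printoptions(precision=4,suppress=True)
c=cam("wrist"); cs=cam("scene");cd=cam("side")
print("foot",onz(c,(329,130),.02), "front mid",onz(c,(328,184),.085),"rear mid",onz(c,(326.5,296),.085))
print("base front corners",onz(c,(302,163),.012),onz(c,(352.5,163),.012))
# handle ends by two views (top edge centers)
A=lambda u,v:(225+u/5-.4,250+v/5-.4);B=lambda u,v:(280+(u-400)/4-.4,310+v/4-.4)
print("side rear near",onz(cd,B(481,97),.085),"front near",onz(cd,B(668,107),.085),"front far",onz(cd,B(667,84),.085))
w=lambda p:p
print(two(cs,A(169,233),c,(328,184)),two(cs,A(219,109),c,(326.5,296)))
for y in(-.262,): 
  for O in((.4555,-.2166),(.445,-.222),(.449,-.22)):
    Rm=R.from_euler("z",y).as_matrix(); L=np.array([(.065,-.015,.03),(.065,.015,.03),(-.065,.015,.03),(-.065,-.015,.03),(.115,0,-.042)]);P=(Rm@L.T).T+[*O,.055]
    print(O,proj(c,P),proj(cs,P),proj(cd,P))
E
```

```text
foot [ 0.5559 -0.2533  0.02  ] front mid [ 0.5052 -0.2381  0.085 ] rear mid [ 0.3824 -0.2061  0.085 ]
base front corners [ 0.5267 -0.2125  0.012 ] [ 0.5116 -0.272   0.012 ]
side rear near [ 0.3846 -0.2083  0.085 ] front near [ 0.5074 -0.2488  0.085 ] front far [ 0.5139 -0.2241  0.085 ]
(array([ 0.5031, -0.237 ,  0.0715]), np.float64(0.001757495270634672)) (array([ 0.3766, -0.2034,  0.0746]), np.float64(0.0031156506277682824))
(0.4555, -0.2166) [[335.2637 172.876 ]
 [305.6976 172.4791]
 [305.5383 289.0307]
 [332.1847 289.3614]
 [320.97   122.3212]] [[254.4262 295.6763]
 [263.1257 296.5718]
 [272.9211 272.4127]
 [264.6858 271.6256]
 [256.7374 322.1858]] [[348.9357 335.7913]
 [348.6557 329.0702]
 [302.3333 328.2331]
 [301.7846 334.9363]
 [365.4997 352.905 ]]
(0.445, -0.222) [[342.7965 181.6085]
 [313.4506 181.2168]
 [312.5317 296.1349]
 [338.9991 296.4617]
 [327.5835 130.2051]] [[252.8692 293.7355]
 [261.5242 294.6219]
 [271.3661 270.6782]
 [263.1707 269.8987]
 [255.1708 320.1232]] [[345.8239 337.5517]
 [345.5976 330.7683]
 [299.0615 329.9266]
 [298.4515 336.6919]
 [362.5624 354.6879]]
(0.449, -0.22) [[339.9945 178.2832]
 [310.5649 177.8895]
 [309.9275 293.4284]
 [336.4631 293.7567]
 [325.1211 127.2011]] [[253.4435 294.4739]
 [262.1153 295.3638]
 [271.9407 271.3383]
 [263.7301 270.5559]
 [255.7487 320.908 ]] [[347.0187 336.8919]
 [346.7717 330.1319]
 [300.3157 329.2919]
 [299.7292 336.0339]
 [363.6908 354.0197]]
```

```bash
python3 - <<'E'
from h import *
np.set_printoptions(precision=4,suppress=True)
c=cam("wrist"); cs=cam("scene");cd=cam("side")
G=np.array([.475,-.230]);ax=np.array([np.cos(.262),-np.sin(.262)]);ay=np.array([-ax[1],ax[0]])
for n,p in(("cups",onz(c,(547,180),.155)),("cups side",onz(cd,(355,358),.155)),("shaker side",onz(cd,(291.5,358),.086)),("mustard wrist neck",onz(c,(218,5),.165)),("mustard scene",onz(cs,(269,308),.17)),("mustard side",onz(cd,(396,294),.17))):
    d=p[:2]-G; print(n,p,d@ax,d@ay)
E
```

```text
cups [ 0.4751 -0.4131  0.155 ] 0.047537192807206405 -0.1768453759020758
cups side [ 0.4769 -0.4173  0.155 ] 0.05035105801448618 -0.18046495263553433
shaker side [ 0.3426 -0.3027  0.086 ] -0.10900896576907498 -0.10449674176704063
mustard wrist neck [ 0.6552 -0.1955  0.165 ] 0.16515425602835435 0.08001612654252101
mustard scene [ 0.6743 -0.1929  0.17  ] 0.18289671184178635 0.08748838062598477
mustard side [ 0.6632 -0.2014  0.17  ] 0.17441968341003372 0.07635438599094119
```

Request:
apply_moves(
  delta_pos=[
    [-0.02,-0.019,-0.08],
    [-0.0215,-0.019,-0.16],
    [-0.0215,-0.019,-0.24],
    [-0.0215,-0.019,-0.32],
    [-0.0215,-0.019,-0.36],
    [-0.0215,-0.019,-0.36],
    [-0.0215,-0.019,-0.36],
  ],
  dr=[
    [0,0,-0.026],
    [0,0,-0.026],
    [0,0,-0.026],
    [0,0,-0.026],
    [0,0,-0.026],
    [0,0,-0.026],
    [0,0,-0.026],
  ],
  jaw=[0.7,0.7,0.7,0.7,0.7,0.7,0.7],
)

```text
time: 3.32
tool_pos: [0.475, -0.2299, 0.1323]
tool_rot: [-3.141, 0.001, -0.263]
contact_force: [-0.2, 0.7, 0.2]
opening: 0.0646
grip_force: 0.0
```

```bash
python3 meas.py pics/w2.png
```

```text
5252.0 ((318.9999694824219, 260.5), (45.99999237060547, 118.99998474121094), 0.0)
[[ 0.4341 -0.2036  0.085 ]
 [ 0.5135 -0.2267  0.085 ]
 [ 0.5062 -0.2539  0.085 ]
 [ 0.426  -0.234   0.085 ]]
[ 0.475  -0.2299  0.1323] [-3.1414  0.0007 -0.2627] [-0.1594  0.6866  0.2134]
```

View pics/w2.png

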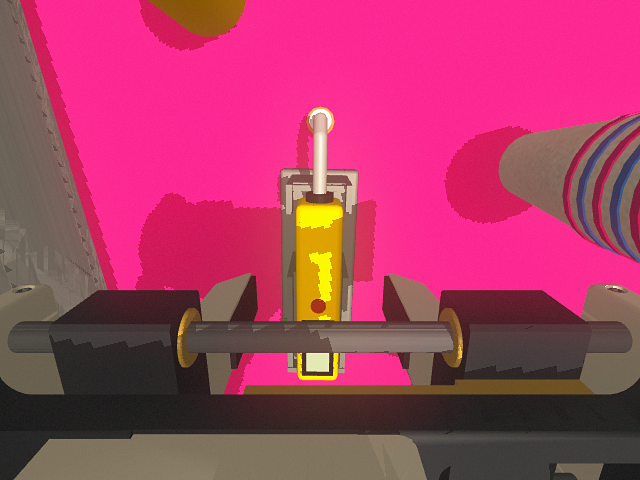

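The handle (u 296–342, front edge v≈203) is square and centred between the fingers, matching the estimate within 2 mm. I descend and grip.

Request:
apply_moves(
  delta_pos=[
    [0,0,-0.06],
    [0,0,-0.12],
    [0,0,-0.17],
    [0,0,-0.203],
    [0,0,-0.203],
    [0,0,-0.203],
    [0,0,-0.203],
  ],
  dr=[
    [0,0,0],
    [0,0,0],
    [0,0,0],
    [0,0,0],
    [0,0,0],
    [0,0,0],
    [0,0,0],
  ],
  jaw=[0.7,0.7,0.7,0.7,0.7,0.7,0.7],
)

```text
time: 3.95
tool_pos: [0.4765, -0.2314, 0.0528]
tool_rot: [3.14, -0.003, -0.264]
contact_force: [0.1, -0.5, -0.2]
opening: 0.0642
grip_force: 0.0
```

Request:
apply_moves(
  delta_pos=[
    [0,0,0],
    [0,0,0],
    [0,0,0],
    [0,0,0],
    [0,0,0],
    [0,0,0],
    [0,0,0],
    [0,0,0],
  ],
  dr=[
    [0,0,0],
    [0,0,0],
    [0,0,0],
    [0,0,0],
    [0,0,0],
    [0,0,0],
    [0,0,0],
    [0,0,0],
  ],
  jaw=[0.5,0.4,0.2,0.2,0.2,0.2,0.2,0.2],
  force=50,
)

```text
time: 4.62
tool_pos: [0.4754, -0.2306, 0.0509]
tool_rot: [-3.142, -0.0, -0.264]
contact_force: [0.6, 1.3, 2.4]
opening: 0.0297
grip_force: 49.8
```

Request:
apply_moves(
  delta_pos=[
    [0,0,0.02],
    [0,0,0.06],
    [0,0,0.12],
    [0,0,0.2],
    [0,0,0.3],
    [0,0,0.4],
    [0,0,0.45],
    [0,0,0.45],
  ],
  dr=[
    [0,0,0],
    [0,0,0],
    [0,0,0],
    [0,0,0],
    [0,0,0],
    [0,0,0],
    [0,0,0],
    [0,0,0],
  ],
  jaw=[0.2,0.2,0.2,0.2,0.2,0.2,0.2,0.2],
)

```text
time: 5.28
tool_pos: [0.4771, -0.2321, 0.2363]
tool_rot: [3.138, -0.009, -0.264]
contact_force: [1.1, -0.6, -1.5]
opening: 0.0298
grip_force: 49.8
```

Request:
apply_moves(
  delta_pos=[
    [-0.02,0.03,0.05],
    [-0.05,0.1,0.12],
    [-0.08,0.18,0.2],
    [-0.09,0.27,0.21],
    [-0.09,0.36,0.21],
    [-0.09,0.43,0.21],
    [-0.09,0.455,0.21],
    [-0.09,0.455,0.21],
  ],
  dr=[
    [0,0,0.02],
    [0,0,0.05],
    [0,0,0.08],
    [0,0,0.11],
    [0,0,0.14],
    [0,0,0.16],
    [0,0,0.16],
    [0,0,0.16],
  ],
  jaw=[0.2,0.2,0.2,0.2,0.2,0.2,0.2,0.2],
)

```text
time: 5.95
tool_pos: [0.4386, -0.0468, 0.3139]
tool_rot: [-3.141, 0.002, -0.181]
contact_force: [-0.2, 0.4, -1.5]
opening: 0.0296
grip_force: 49.8
```

Request:
apply_moves(
  delta_pos=[
    [0,0.05,0],
    [0.01,0.12,0],
    [0.01,0.2,0],
    [0.02,0.28,0],
    [0.02,0.36,0],
    [0.025,0.44,0],
    [0.025,0.485,0],
    [0.025,0.485,0],
  ],
  dr=[
    [-0.01,-0.06,0],
    [-0.03,-0.16,0],
    [-0.05,-0.27,0],
    [-0.07,-0.38,0],
    [-0.09,-0.48,0],
    [-0.107,-0.59,0],
    [-0.107,-0.59,0],
    [-0.107,-0.59,0],
  ],
  jaw=[0.2,0.2,0.2,0.2,0.2,0.2,0.2,0.2],
)

```text
time: 6.62
tool_pos: [0.4488, 0.1472, 0.3136]
tool_rot: [-3.141, -0.298, -0.181]
contact_force: [0.5, 0.1, -3.2]
opening: 0.0297
grip_force: 49.8
```

Request:
apply_moves(
  delta_pos=[
    [0,0,0],
    [0.01,0,-0.02],
    [0.02,0,-0.04],
    [0.03,0,-0.06],
    [0.04,0,-0.08],
    [0.05,0,-0.1],
    [0.05,0,-0.1],
    [0.05,0,-0.1],
  ],
  dr=[
    [-0.01,-0.06,0],
    [-0.03,-0.16,0],
    [-0.05,-0.27,0],
    [-0.07,-0.38,0],
    [-0.09,-0.5,0],
    [-0.111,-0.612,0],
    [-0.111,-0.612,0],
    [-0.111,-0.612,0],
  ],
  jaw=[0.2,0.2,0.2,0.2,0.2,0.2,0.2,0.2],
)

```text
time: 7.28
tool_pos: [0.4689, 0.144, 0.2735]
tool_rot: [3.141, -0.607, -0.184]
contact_force: [-0.7, -0.3, -1.9]
opening: 0.0298
grip_force: 49.8
```

```bash
python3 meas.py pics/w3.png
```

```text
6315.0 ((320.1088562011719, 276.88531494140625), (75.08939361572266, 88.80968475341797), 1.2188752889633179)
[[0.473  0.182  0.085 ]
 [0.5685 0.1654 0.085 ]
 [0.5512 0.0829 0.085 ]
 [0.4572 0.1059 0.085 ]]
[0.4689 0.144  0.2735] [ 3.1415 -0.6068 -0.1843] [-0.7368 -0.3213 -1.8567]
```

View pics/w3.png

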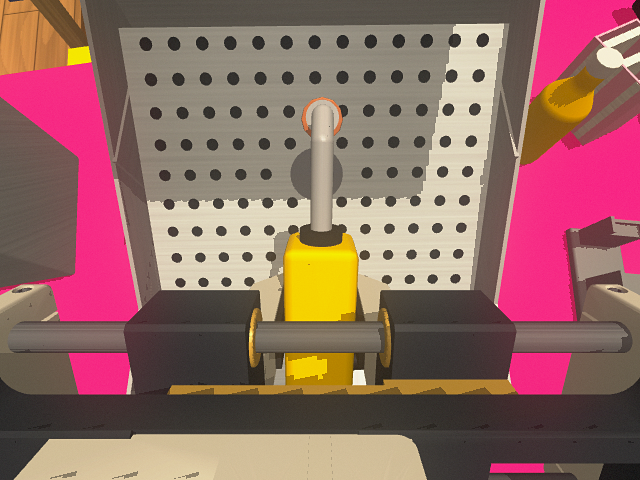

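The tilted hover view shows the patch disc at about (317,173), the foot at (322,117) and hole rows level within about 0.5°. I triangulate the patch from the wrist and side views.

```bash
cat >> h.py <<'E'
def thermo(st,dx=.031,dz=-.004): # tip, and axes, from TCP pose (tool x=th x, tool z=-th z)
    T=R.from_euler("xyz",st["tool_rot"]).as_matrix(); ex,ez=T[:,0],-T[:,2]; ey=np.cross(ez,ex)
    tip=np.array(st["tool_pos"])+ex*(.115-dx)+ez*(-.042-dz); return tip,ex,ey,ez
E
python3 - <<'E'
from h import *
np.set_printoptions(precision=4,suppress=True)
st=telemetry.observe();c=cam("wrist",st);cd=cam("side")
tip,ex,ey,ez=thermo(st);print("tip",tip,proj(c,tip),"side",proj(cd,tip),"angle",ex,ez)
w=cv2.cvtColor(cv2.imread("pics/w3.png"),cv2.COLOR_BGR2GRAY);s=cv2.cvtColor(cv2.imread("pics/side0.png"),cv2.COLOR_BGR2GRAY)
print("w row",w[173,280:360:2]); print("w col u=305",w[140:210:2,305]); print(s[240:260,334:356])
for p in((344.3,249.4),(345,249),(344,250)):
  print(two(c,(317,173.5),cd,p))
E
```

```text
tip [0.5588 0.1277 0.2915] [[317.3976 120.3747]] side [[330.9841 210.0367]] angle [ 0.8063 -0.1514  0.5718] [-0.5623  0.1038  0.8204]
w row [145 142 143 141 144 119  94  96  94  95  95  95  95  97  95  95 129 148
 159 171 179 182 178 178 170 155 132  97  95  95  95 107 139 143 143 142
 140 141 141 140]
w col u=305 [145 141 144 142 143  93  93  95  96  93  95  95  97  96  94  97  95  96
  96  95  96 100  95  97  97  97  98  99  94 227 218 215 216 222 211]
[[ 23  67 101  98  97  99  95  73 106 102 102 100  99 102 106 106  94  78
   98 100  99 100]
 [111 111  98  98 100 100 100 105  94  76 101 100  99  99 103  87   7  30
   86 102 100 100]
 [167 156  96 100  98  99 100  90  31  27  84 101  98 102  94  52  35  74
  103  98  99  98]
 [ 64  30  81 101 100  97  96  70  34  73 104 102 101 100 102 105 105 103
   99  98  98  98]
 [ 65 109  99 101  98  98  99 102 106 103 102 101  96  85  87  90 100  99
   98  97  99  99]
 [171 159  91 100 101  99  99 100 103 101  95  72  52  54  52  58  82 101
   97  98 101  97]
 [151  65  40 103  99 101 100  99  94  72  54  55  57  57  56  56  74 102
  101  99
[... 725 characters left out ...]
6  98  95
   83 104  98  96]
 [152 155 158 158 110  69  74  84  86 100 101 101  95  94  97  96  96  98
  101  87  38  60]
 [153 155 160 148  89  98 100 102  99  97  98  87  41  64  99  95  94  99
   93  32  10  54]
 [153 155 146  67  36  82 101  98  98  97  88   7  30  85  99  95  95  98
   91  32  65  86]
 [154 150 108  22  68  98  96  96  95  92  71  41  74 102  99  95  93  95
   99 101 100  98]
 [153 149 120 120 162  91  96  96  97  97 101 106  99  99  94  97  95  95
  100  98  86  39]]
(array([0.6046, 0.121 , 0.1454]), np.float64(0.0019463217408070338))
(array([0.6058, 0.121 , 0.146 ]), np.float64(0.004625807046340437))
(array([0.6045, 0.1209, 0.1437]), np.float64(8.107374371457628e-05))
```

Request:
apply_moves(
  delta_pos=[
    [0.01,0,-0.04],
    [0.025,0,-0.1],
    [0.04,0,-0.16],
    [0.055,0,-0.22],
    [0.07,-0.004,-0.28],
    [0.0757,-0.004,-0.313],
    [0.0757,-0.004,-0.313],
    [0.0757,-0.004,-0.313],
  ],
  dr=[
    [0,0,0],
    [0,0,0],
    [0,0,0],
    [0,0,0],
    [0,0,0],
    [0,0,0],
    [0,0,0],
    [0,0,0],
  ],
  jaw=[0.2,0.2,0.2,0.2,0.2,0.2,0.2,0.2],
)

```text
time: 8.0
tool_pos: [0.5007, 0.1429, 0.1498]
tool_rot: [-3.14, -0.611, -0.186]
contact_force: [0.1, -0.2, -2.9]
opening: 0.0301
grip_force: 49.8
```

```bash
python3 - <<'E'
from h import *
np.set_printoptions(precision=4,suppress=True)
st=telemetry.observe(); im=eyes.read_camera("wrist"); sd=eyes.read_camera("side")
print(st["tool_pos"],st["tool_rot"],st["contact_force"])
o=np.zeros((600,800,3),np.uint8)
o[:360,:480]=cv2.resize(im[20:260,160:480],(480,360),interpolation=2)[:,:,::-1]
o[360:,:400]=cv2.resize(sd[205:265,300:400],(400,240),interpolation=2)[:,:,::-1]
cv2.imwrite("pics/w4.png",o[:, :480]); tip,ex,ey,ez=thermo(st); print(tip,proj(cam("wrist",st),tip),proj(cam("side"),tip))
E
```

```text
[0.5007 0.1429 0.1498] [-3.1398 -0.6106 -0.1859] [ 0.0509 -0.2105 -2.9009]
[0.5897 0.1262 0.1668] [[317.4034 120.3924]] [[339.4698 243.63  ]]
```

View pics/w4.png

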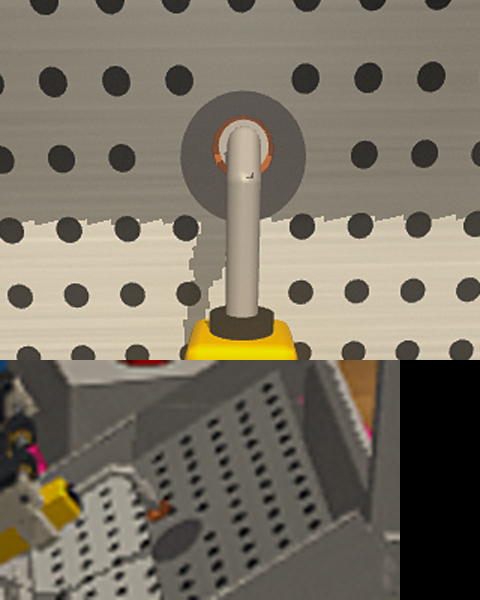

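```bash
python3 - <<'E'
from h import *
np.set_printoptions(precision=4,suppress=True)
st=telemetry.observe(); c=cam("wrist",st);tip,ex,ey,ez=thermo(st)
for d in(-.01,0,.02,.025,.03): print(d,proj(c,tip-d*ez),proj(c,tip-d*ez+.01*ex)-proj(c,tip-d*ez))
# distance of plate from circle diameter 125/1.5 px = 52mm
K,Rm,t=c; f=K[0,0]; print("depth plate",f*.052/(125/1.5),"depth tip",(Rm@tip+t)[2], "ez in cam", Rm@ez)
print(ex,ey,ez, telemetry.observe()["time"])
E
```

```text
-0.01 [[317.2783 119.8685]] [[ -0.0369 -20.5724]]
0 [[317.4034 120.3924]] [[ -0.033  -19.4995]]
0.02 [[317.6189 121.2949]] [[ -0.0268 -17.6577]]
0.025 [[317.6667 121.4951]] [[ -0.0255 -17.2504]]
0.03 [[317.7124 121.6864]] [[ -0.0243 -16.8614]]
depth plate 0.2134195721957553 depth tip 0.18775245333669985 ez in cam [-0.0006  0.2917 -0.9565]
[ 0.8036 -0.1518  0.5754] [0.1832 0.9831 0.0034] [-0.5662  0.1027  0.8178] 8.1
```

Patch (crop centre 243,156) and foot (243,147) are aligned sideways, and the foot is about 2.5 mm too far uphill with roughly 27 mm to go. I correct that and approach to about 9 mm.

Request:
apply_moves(
  delta_pos=[
    [0.007,-0.001,-0.013],
    [0.014,-0.002,-0.026],
    [0.0205,-0.0035,-0.04],
    [0.0205,-0.0035,-0.04],
    [0.0205,-0.0035,-0.04],
    [0.0205,-0.0035,-0.04],
  ],
  dr=[
    [0,0,0],
    [0,0,0],
    [0,0,0],
    [0,0,0],
    [0,0,0],
    [0,0,0],
  ],
  jaw=[0.2,0.2,0.2,0.2,0.2,0.2],
)

```text
time: 8.6
tool_pos: [0.5083, 0.1424, 0.1349]
tool_rot: [-3.138, -0.612, -0.185]
contact_force: [0.0, -0.2, -2.3]
opening: 0.0296
grip_force: 49.8
```

```bash
cat > f.py <<'E'
from h import *
import sys
np.set_printoptions(precision=4,suppress=True)
n=np.array([-.5662,.1027,.8178]);F=[]
for i in range(int(sys.argv[1])):
    st=telemetry.observe(); F.append(st["contact_force"]); P=st["tool_pos"]; eyes.read_camera("side")
F=np.array(F);fn=F@n; print("t",st["time"],"pos",P,st["tool_rot"],"n.pos",n@P,"F",F.mean(0),"fn",fn.mean(),fn.std(),"tq",st["torque"])
E
python3 f.py 8
```

```text
t 8.95 pos [0.5079 0.1423 0.1339] [-3.1383 -0.6107 -0.1851] n.pos -0.1634358122776588 F [ 0.1154 -0.2197 -2.373 ] fn -2.0285352959908356 0.41659732490755125 tq [ 0.1063  0.7005 -0.0003]
```

Request:
apply_moves(
  delta_pos=[
    [0.0014,-0.0003,-0.002],
    [0.0028,-0.0005,-0.0041],
    [0.0042,-0.0008,-0.0061],
    [0.0057,-0.001,-0.0082],
    [0.0071,-0.0013,-0.0102],
    [0.0071,-0.0013,-0.0102],
    [0.0071,-0.0013,-0.0102],
  ],
  dr=[
    [0,0,0],
    [0,0,0],
    [0,0,0],
    [0,0,0],
    [0,0,0],
    [0,0,0],
    [0,0,0],
  ],
  jaw=[0.2,0.2,0.2,0.2,0.2,0.2,0.2],
)

```text
time: 9.58
tool_pos: [0.5111, 0.1418, 0.131]
tool_rot: [-3.138, -0.608, -0.185]
contact_force: [0.3, 0.3, -2.9]
opening: 0.0296
grip_force: 49.8
```

```bash
python3 f.py 4
```

```text
t 9.7333 pos [0.5111 0.1418 0.1311] [-3.1381 -0.608  -0.1852] n.pos -0.16761208286204904 F [ 0.1792 -0.1507 -1.9041] fn -1.6741115525757015 0.6674388103124103 tq [ 0.1139  0.7183 -0.0436]
```

Request:
apply_moves(
  delta_pos=[
    [0.0014,-0.0003,-0.002],
    [0.0028,-0.0005,-0.0041],
    [0.0042,-0.0008,-0.0061],
    [0.0042,-0.0008,-0.0061],
    [0.0042,-0.0008,-0.0061],
    [0.0042,-0.0008,-0.0061],
  ],
  dr=[
    [0,0,0],
    [0,0,0],
    [0,0,0],
    [0,0,0],
    [0,0,0],
    [0,0,0],
  ],
  jaw=[0.2,0.2,0.2,0.2,0.2,0.2],
)

```text
time: 10.28
tool_pos: [0.513, 0.1415, 0.1294]
tool_rot: [-3.138, -0.606, -0.185]
contact_force: [-0.4, 0.2, -2.1]
opening: 0.0295
grip_force: 49.8
```

```bash
python3 f.py 4
```

```text
t 10.4333 pos [0.513  0.1415 0.1295] [-3.138  -0.6064 -0.1852] n.pos -0.17004453382807855 F [-0.2862  0.3153 -2.3412] fn -1.7201703071187913 0.2865849073426094 tq [ 0.0564  0.6956 -0.0443]
```

Request:
apply_moves(
  delta_pos=[
    [0.0014,-0.0003,-0.002],
    [0.0028,-0.0005,-0.0041],
    [0.0042,-0.0008,-0.0061],
    [0.0042,-0.0008,-0.0061],
    [0.0042,-0.0008,-0.0061],
    [0.0042,-0.0008,-0.0061],
  ],
  dr=[
    [0,0,0],
    [0,0,0],
    [0,0,0],
    [0,0,0],
    [0,0,0],
    [0,0,0],
  ],
  jaw=[0.2,0.2,0.2,0.2,0.2,0.2],
)

```text
time: 10.98
tool_pos: [0.515, 0.1412, 0.1278]
tool_rot: [-3.138, -0.605, -0.185]
contact_force: [-0.8, -0.3, -2.6]
opening: 0.0297
grip_force: 49.8
```

```bash
python3 f.py 4
```

```text
t 11.1333 pos [0.515  0.1412 0.1279] [-3.1378 -0.6049 -0.1852] n.pos -0.17250616699125135 F [-0.3392  0.1987 -2.2051] fn -1.5908563782868737 0.34918196114748934 tq [ 0.0411  0.6686 -0.0007]
```

Request:
apply_moves(
  delta_pos=[
    [-0.0002,0,-0.0032],
    [-0.0004,0,-0.0064],
    [-0.0006,0.0001,-0.0096],
    [-0.0006,0.0001,-0.0096],
    [-0.0006,0.0001,-0.0096],
    [-0.0006,0.0001,-0.0096],
  ],
  dr=[
    [0,0,0],
    [0,0,0],
    [0,0,0],
    [0,0,0],
    [0,0,0],
    [0,0,0],
  ],
  jaw=[0.2,0.2,0.2,0.2,0.2,0.2],
)

```text
time: 11.68
tool_pos: [0.5154, 0.1413, 0.126]
tool_rot: [-3.137, -0.602, -0.185]
contact_force: [-0.7, -1.2, 0.7]
opening: 0.0298
grip_force: 49.8
```

```bash
python3 f.py 4; python3 - <<'E'
from h import *
im=eyes.read_camera("wrist"); cv2.imwrite("pics/w5.png",cv2.resize(im[60:220,220:420],(600,480),interpolation=2)[:,:,::-1])
E
```

```text
t 11.8333 pos [0.5154 0.1413 0.1259] [-3.1374 -0.6022 -0.1854] n.pos -0.1743339204457191 F [-0.6107 -0.8393  0.3776] fn 0.5683224409801729 0.23502245314850917 tq [-0.0543  0.3249 -0.1445]
```

View pics/w5.png

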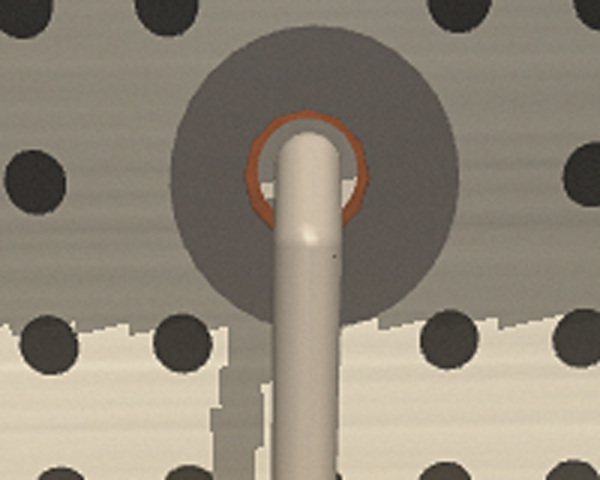

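Foot is in contact and well centred: patch centre (315,175) and foot ring (307,172) in the crop, about 1.5 mm off. Force is about 2.6 N, so I press roughly 2 mm more.

Request:
apply_moves(
  delta_pos=[
    [0.0005,-0.0001,-0.0025],
    [0.001,-0.0002,-0.005],
    [0.0015,-0.0003,-0.0075],
    [0.0015,-0.0003,-0.0075],
    [0.0015,-0.0003,-0.0075],
  ],
  dr=[
    [0,0,0],
    [0,0,0],
    [0,0,0],
    [0,0,0],
    [0,0,0],
  ],
  jaw=[0.2,0.2,0.2,0.2,0.2],
)

```text
time: 12.35
tool_pos: [0.5163, 0.1412, 0.1241]
tool_rot: [-3.137, -0.6, -0.185]
contact_force: [-2.3, -1.7, 2.6]
opening: 0.0297
grip_force: 49.8
```

```bash
python3 f.py 5
```

```text
t 12.55 pos [0.5164 0.1412 0.1241] [-3.1372 -0.5999 -0.1853] n.pos -0.17635622815308313 F [-2.1221 -1.2379  2.7505] fn 3.3238104092269034 0.3228214717454838 tq [-0.1413 -0.0766 -0.1688]
```

```bash
python3 f.py 28; python3 f.py 28
```

```text
t 13.95 pos [0.5162 0.1413 0.124 ] [-3.1373 -0.5996 -0.1852] n.pos -0.17641906602425544 F [-1.3533 -0.9419  3.1529] fn 3.2479387208123285 0.5817477203141775 tq [-0.1606 -0.2684 -0.1391]
t 15.35 pos [0.5163 0.1412 0.1239] [-3.1374 -0.5996 -0.1851] n.pos -0.17643369370699005 F [-1.3648 -0.4813  3.2777] fn 3.4038301915767026 0.4410443958756514 tq [-0.1518 -0.1368 -0.0906]
```

Held at about 5.3 N for 3 s. Now I retreat along the plate normal and reverse the route.

Request:
apply_moves(
  delta_pos=[
    [-0.006,0.001,0.01],
    [-0.02,0.004,0.03],
    [-0.042,0.008,0.06],
    [-0.07,0.013,0.1],
    [-0.1,0.018,0.145],
    [-0.125,0.023,0.18],
    [-0.1416,0.0257,0.2045],
    [-0.1416,0.0257,0.2045],
  ],
  dr=[
    [0,0,0],
    [0,0,0],
    [0,0,0],
    [0,0,0],
    [0,0,0],
    [0,0,0],
    [0,0,0],
    [0,0,0],
  ],
  jaw=[0.2,0.2,0.2,0.2,0.2,0.2,0.2,0.2],
)

```text
time: 16.07
tool_pos: [0.4587, 0.1518, 0.2066]
tool_rot: [-3.136, -0.6, -0.185]
contact_force: [0.7, -0.2, -2.2]
opening: 0.0297
grip_force: 49.8
```

Request:
apply_moves(
  delta_pos=[
    [0,0,0.05],
    [-0.01,0,0.1],
    [-0.02,0,0.16],
    [-0.03,0,0.22],
    [-0.03,0,0.28],
    [-0.03,0,0.3],
    [-0.03,0,0.3],
    [-0.03,0,0.3],
  ],
  dr=[
    [0.01,0.06,0],
    [0.03,0.16,0],
    [0.05,0.27,0],
    [0.07,0.38,0],
    [0.09,0.48,0],
    [0.107,0.59,0],
    [0.107,0.59,0],
    [0.107,0.59,0],
  ],
  jaw=[0.2,0.2,0.2,0.2,0.2,0.2,0.2,0.2],
)

```text
time: 16.73
tool_pos: [0.448, 0.1508, 0.324]
tool_rot: [-3.141, -0.299, -0.186]
contact_force: [-0.5, 0.2, -3.4]
opening: 0.0297
grip_force: 49.8
```

Request:
apply_moves(
  delta_pos=[
    [0,-0.05,0],
    [0,-0.12,0],
    [0,-0.2,0],
    [0,-0.28,0],
    [0,-0.36,0],
    [0,-0.44,0],
    [0,-0.48,0],
    [0,-0.48,0],
  ],
  dr=[
    [0.01,0.06,0],
    [0.03,0.16,0],
    [0.05,0.27,0],
    [0.07,0.38,0],
    [0.09,0.5,0],
    [0.111,0.612,0],
    [0.111,0.612,0],
    [0.111,0.612,0],
  ],
  jaw=[0.2,0.2,0.2,0.2,0.2,0.2,0.2,0.2],
)

```text
time: 17.4
tool_pos: [0.4471, -0.0437, 0.3227]
tool_rot: [3.14, 0.016, -0.189]
contact_force: [0.3, -0.0, -2.6]
opening: 0.0297
grip_force: 49.8
```

Request:
apply_moves(
  delta_pos=[
    [0.01,-0.06,0],
    [0.02,-0.14,0],
    [0.03,-0.22,0],
    [0.045,-0.3,-0.05],
    [0.06,-0.38,-0.1],
    [0.071,-0.45,-0.16],
    [0.071,-0.467,-0.22],
    [0.071,-0.467,-0.26],
  ],
  dr=[
    [0,0,-0.02],
    [0,0,-0.04],
    [0,0,-0.06],
    [0,0,-0.08],
    [0,0,-0.11],
    [0,0,-0.14],
    [0,0,-0.149],
    [0,0,-0.149],
  ],
  jaw=[0.2,0.2,0.2,0.2,0.2,0.2,0.2,0.2],
)

```text
time: 18.07
tool_pos: [0.4744, -0.2276, 0.2171]
tool_rot: [-3.14, 0.016, -0.262]
contact_force: [-0.0, 0.6, -2.5]
opening: 0.0297
grip_force: 49.8
```

Request:
apply_moves(
  delta_pos=[
    [0,0,-0.04],
    [0,0,-0.1],
    [0,0,-0.15],
    [0,0,-0.15],
    [0,0,-0.15],
    [0,0,-0.15],
  ],
  dr=[
    [0,0,0],
    [0,0,0],
    [0,0,0],
    [0,0,0],
    [0,0,0],
    [0,0,0],
  ],
  jaw=[0.2,0.2,0.2,0.2,0.2,0.2],
)

```text
time: 18.57
tool_pos: [0.4763, -0.2268, 0.1623]
tool_rot: [-3.141, 0.01, -0.258]
contact_force: [0.8, -0.3, -1.5]
opening: 0.0301
grip_force: 49.8
```

```bash
python3 f.py 3; python3 - <<'E'
from h import *
im=eyes.read_camera("wrist"); cv2.imwrite("pics/w6.png",cv2.resize(im[60:340,200:440],(600,600*280//240*6//7),interpolation=2)[:,:,::-1])
E
```

```text
t 18.6667 pos [ 0.4767 -0.2273  0.163 ] [ 3.1415  0.0088 -0.2584] n.pos -0.15993557267507158 F [ 0.5089 -0.2143 -2.1983] fn -2.107916692082373 0.5317678074610619 tq [-0.0643  0.1576  0.0519]
```

View pics/w6.png

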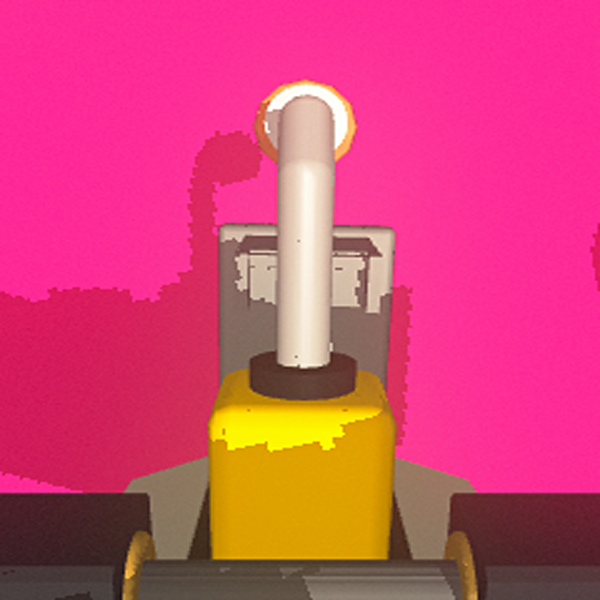

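The thermometer is held straight over the dock (foot 305,125, dock front edge 225–395 in the crop). Pose is about 3 mm off in y, so I correct while descending part way.

Request:
apply_moves(
  delta_pos=[
    [-0.003,-0.008,-0.04],
    [-0.003,-0.008,-0.09],
    [-0.003,-0.008,-0.14],
    [-0.003,-0.008,-0.18],
    [-0.003,-0.008,-0.195],
    [-0.003,-0.008,-0.195],
    [-0.003,-0.008,-0.195],
    [-0.003,-0.008,-0.195],
  ],
  dr=[
    [-0.005,-0.017,-0.01],
    [-0.005,-0.017,-0.01],
    [-0.005,-0.017,-0.01],
    [-0.005,-0.017,-0.01],
    [-0.005,-0.017,-0.01],
    [-0.005,-0.017,-0.01],
    [-0.005,-0.017,-0.01],
    [-0.005,-0.017,-0.01],
  ],
  jaw=[0.2,0.2,0.2,0.2,0.2,0.2,0.2,0.2],
)

```text
time: 19.43
tool_pos: [0.4756, -0.231, 0.0851]
tool_rot: [3.141, -0.0, -0.264]
contact_force: [-0.0, -0.2, -1.6]
opening: 0.0299
grip_force: 49.8
```

```bash
python3 f.py 4
```

```text
t 19.5833 pos [ 0.4754 -0.2308  0.0848] [-3.1415  0.0004 -0.2637] n.pos -0.2235158999727763 F [ 0.0979  0.0601 -2.3582] fn -1.9777952239241126 0.4464282384015746 tq [-0.0345  0.154  -0.0563]
```

Spot on. Down 33 mm to just above the saddle floors, slowly.

Request:
apply_moves(
  delta_pos=[
    [0,0,-0.015],
    [0,0,-0.03],
    [0,0,-0.045],
    [0,0,-0.06],
    [0,0,-0.072],
    [0,0,-0.08],
    [0,0,-0.08],
    [0,0,-0.08],
  ],
  dr=[
    [0,0,0],
    [0,0,0],
    [0,0,0],
    [0,0,0],
    [0,0,0],
    [0,0,0],
    [0,0,0],
    [0,0,0],
  ],
  jaw=[0.2,0.2,0.2,0.2,0.2,0.2,0.2,0.2],
)

```text
time: 20.3
tool_pos: [0.4748, -0.2305, 0.0515]
tool_rot: [-3.141, 0.002, -0.264]
contact_force: [0.6, 0.0, -1.9]
opening: 0.0293
grip_force: 49.8
```

```bash
python3 f.py 4
```

```text
t 20.45 pos [ 0.4749 -0.2305  0.0517] [-3.1409  0.0022 -0.2637] n.pos -0.25023440634273875 F [-0.192   0.1213 -2.421 ] fn -1.8587193171979488 0.22303821849980748 tq [-0.0258  0.1857  0.0293]
```

Request:
apply_moves(
  delta_pos=[
    [0,0,-0.001],
    [0,0,-0.0025],
    [0,0,-0.003],
    [0,0,-0.003],
    [0,0,-0.003],
  ],
  dr=[
    [0,0,0],
    [0,0,0],
    [0,0,0],
    [0,0,0],
    [0,0,0],
  ],
  jaw=[0.2,0.2,0.2,0.2,0.2],
)

```text
time: 20.92
tool_pos: [0.4749, -0.2305, 0.0509]
tool_rot: [-3.141, 0.002, -0.264]
contact_force: [-1.7, 1.5, 3.4]
opening: 0.0299
grip_force: 49.8
```

```bash
python3 f.py 4
```

```text
t 21.0667 pos [ 0.4748 -0.2305  0.0509] [-3.141   0.0021 -0.2637] n.pos -0.25092654372044626 F [-2.1184  0.9215  4.4685] fn 4.948421880504374 0.9298020374421151 tq [0.0686 0.3939 0.0351]
```

It rests on the saddles. I release gently and rise.

Request:
apply_moves(
  delta_pos=[
    [0,0,0],
    [0,0,0],
    [0,0,0],
    [0,0,0],
  ],
  dr=[
    [0,0,0],
    [0,0,0],
    [0,0,0],
    [0,0,0],
  ],
  jaw=[0.2,0.2,0.2,0.2],
  force=5,
)

```text
time: 21.45
tool_pos: [0.4749, -0.2305, 0.0509]
tool_rot: [-3.141, 0.002, -0.264]
contact_force: [-2.8, 1.1, 6.0]
opening: 0.0299
grip_force: 5.0
```

Request:
apply_moves(
  delta_pos=[
    [0,0,0],
    [0,0,0],
    [0,0,0],
    [0,0,0],
    [0,0,0],
    [0,0,0],
    [0,0,0],
    [0,0,0],
  ],
  dr=[
    [0,0,0],
    [0,0,0],
    [0,0,0],
    [0,0,0],
    [0,0,0],
    [0,0,0],
    [0,0,0],
    [0,0,0],
  ],
  jaw=[0.35,0.38,0.42,0.5,0.6,0.7,0.7,0.7],
)

```text
time: 22.12
tool_pos: [0.4748, -0.2305, 0.0505]
tool_rot: [-3.141, 0.002, -0.264]
contact_force: [0.1, 0.4, -0.8]
opening: 0.0631
grip_force: 0.0
```

Request:
apply_moves(
  delta_pos=[
    [0,0,0.02],
    [0,0,0.06],
    [0,0,0.12],
    [0,0,0.2],
    [0,0,0.28],
    [0,0,0.36],
    [0,0,0.36],
    [0,0,0.36],
  ],
  dr=[
    [0,0,0],
    [0,0,0],
    [0,0,0],
    [0,0,0],
    [0,0,0],
    [0,0,0],
    [0,0,0],
    [0,0,0],
  ],
  jaw=[0.7,0.7,0.7,0.7,0.7,0.7,0.7,0.7],
)

```text
time: 22.78
tool_pos: [0.4757, -0.231, 0.197]
tool_rot: [3.141, -0.002, -0.264]
contact_force: [-0.7, -0.0, -0.4]
opening: 0.0644
grip_force: 0.0
```

Request:
apply_moves(
  delta_pos=[
    [0.005,0,0.05],
    [0.01,0.005,0.12],
    [0.02,0.01,0.18],
    [0.02,0.018,0.2],
    [0.02,0.018,0.2],
    [0.02,0.018,0.2],
  ],
  dr=[
    [0,0,0],
    [0,0,0.01],
    [0,0,0.03],
    [0,0,0.03],
    [0,0,0.03],
    [0,0,0.03],
  ],
  jaw=[0.7,0.7,0.7,0.7,0.7,0.7],
)

```text
time: 23.28
tool_pos: [0.4822, -0.2228, 0.2731]
tool_rot: [-3.14, 0.004, -0.249]
contact_force: [-0.8, 0.2, -1.4]
opening: 0.064
grip_force: 0.0
```

```bash
python3 meas.py pics/w7.png; python3 - <<'E'
from h import *
np.set_printoptions(precision=4,suppress=True)
c=cam("wrist");Rm=R.from_euler("z",-.262).as_matrix(); L=np.array([(.065,-.015,.03),(.065,.015,.03),(-.065,.015,.03),(-.065,-.015,.03),(.115,0,-.042)])
print(proj(c,(Rm@L.T).T+[.445,-.222,.055]))
E
```

```text
3024.0 ((328.02984619140625, 237.98617553710938), (27.282320022583008, 114.62689971923828), 1.6846843957901)
[[ 0.3869 -0.1918  0.085 ]
 [ 0.5104 -0.2274  0.085 ]
 [ 0.5029 -0.254   0.085 ]
 [ 0.3784 -0.2213  0.085 ]]
[ 0.4822 -0.2228  0.2731] [-3.1403  0.0044 -0.2486] [-0.7677  0.2243 -1.4323]
[[342.5748 179.8864]
 [312.8884 179.4724]
 [311.9814 295.4943]
 [338.6832 295.8495]
 [327.343  127.8804]]
```

View pics/w7.png

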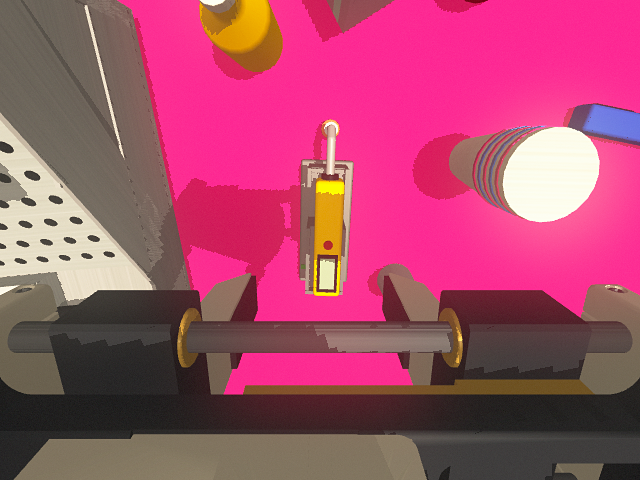

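The thermometer is back in the dock within about 1 mm of where it started: handle (328,180)–(328,296), foot (331,129). Nothing else has moved, so I hand in.

```bash
python3 -c "
from cell import job
print(job.hand_in())"
```

```text
the job is handed in; nothing more can be done
None
```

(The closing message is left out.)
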